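Pack the boxwood fittings for a violin

ROBOT

A 6-joint arm with a two-finger parallel gripper is mounted at the origin on the work surface. World frame = base frame: x ahead of the robot, y to its left, z up, the work surface at z = 0. Lengths are in m, angles in rad, forces in N, time in s.
With the tool pointing down it reaches from about 0.375 to 0.975 m from the base axis. Payload 3.8 kg.
Tool frame: the origin (TCP) lies at the very end of the fingers, on their centre line; the grasp point (between the pads) lies 19 mm behind it (manip.pinch_z is the distance from the TCP to the grasp point, in m); z points along the fingers, y is the line along which they close (so a half turn about z gives the same grasp; the last joint's range is limited). The gripper opens to 85 mm and grips with 20 to 120 N. Pads are 22 mm wide; open, the fingers measure 114 mm over their backs; the gripper's body (76 mm by 85 mm) begins 54 mm behind the grasp point. The pads swing forward as they close: fully open they stand 13 mm farther back than shut.
Start: joints at [1.15, 0.264, 1.604, -0, 1.274, -0.037], TCP at [0.253, 0.626, 0.231] pointing down, gripper open.
Joint ranges: [-2.63, 2.63], [-0.94, 2.18], [0.31, 2.57], [-1.31, 4.45], [0, 2.66], [-2.55, 2.55]. Speed limits (rad/s): [2.57, 2.57, 3.14, 3.14, 3.14, 3.14].

INTERFACE

Orientations are given as a 3x3 rotation matrix whose columns are the frame's x, y, z axes.
In Python, from rig import manip gives the robot as it stands.
- The arm moves only by the tool arm_command, never from a script. Its argument "rows" is a list that holds one entry, the list of rows, each a list of 7 numbers: the shift along the tool's x, y, z in m, then the turn, a rotation vector about the tool's x, y, z in degrees, then the closure, from -1 (fully open) to 1 (shut). A call has 1 to 12 rows; each row shifts and turns the commanded pose from where the row before left it, along the tool's axes as they then stand; what a row does not reach is not made up. A row lasts 1/8 s, in which the tool goes at most 62.5 mm and 10.7 degrees, less where a joint would pass 70% of its speed; a pose out of reach is approached as far as the arm can. A call is refused whole if a number of a shift passes 0.0625 or a number of a turn 10.7, either way. A call with a gripper value outside its range is refused whole. The fingers move at their own pace and stop on an object; "newtons" is the grip in N (left out, the last holds). Time passes only in rows, so rows that do not move let the fingers close. It gives the time, the measured TCP pose, the force, the opening and the grip force at its end, in the units of the state.
- manip.sense(): the state, without advancing time (a new reading comes with each control period).
- manip.read_camera(name): name is "scene" or "top" or "wrist"; returns a dict with "pixels" (420x560x3 uint8, red, green, blue), "depth" (420x560 float32, m along the optical axis (not along the pixel's ray), 0 where there is no reading), "fx", "fy", "cx", "cy" (pixels), "view" (4x4, takes a point from world to camera coordinates); the wrist camera has in their place "mount" (4x4, takes a point from camera to tool coordinates, whose origin is the TCP and whose axes are the flange's). Camera axes: x right, y down, z forward; pixel columns grow to the right and rows downward; lengths in m; the calibration is good to about 2 mm. A picture is of the moment at which its call begins: read the wrist's pose just before it.
- manip.finish_job(): hands the job in; it is judged then, once.
Trained networks look in the newest picture that a camera, given by its name, has taken for a name from the list of things; names that differ only in an ending like _2 or _b are one class to them, and where a whole thing is asked for, a point or a joint stands for the part that bears it (a point fixed in the world has none). Each returns a list of dicts, best first, with "score" (0 to 1); they miss things now and then, are a little off and sometimes report something else, mostly with a low value. They report only what shows in the picture. A call takes as long as a camera call. They do not tell look-alikes from the thing itself.
- manip.spot_in(camera, target): "rect" ([left, top, right, bottom] as shares, 0 to 1, of the picture: columns of its width, rows of its height, round what is visible of it).
- manip.outline_of(camera, target): "region" (420x560 bool, what is visible of it) and "rect" ([left, top, right, bottom] as shares, 0 to 1, of the picture: columns of its width, rows of its height, round what is visible of it).
The state is a dict: "time_s": time; "joints": joint angles; "qvel": joint speeds; "joint_torque": joint torques, N m; "eef_pos": TCP position; "eef_rot": TCP orientation; "wrist_force": force on the tool from outside, world axes, zero at the start; "wrist_torque": the same for the moment, N m; "grip_width": finger opening in m; "finger_force": force on a finger pad.
Only numpy, scipy, OpenCV 4.12 (cv2) and the standard library are available. Lean on these libraries where they do the work, as an engineer would, in place of code of your own. Each camera call takes 0.05 s, during which the arm holds its last target. There are 200 camera calls.

TASK

A violin on the bench is getting new boxwood fittings: gather its honey-yellow tailpiece, chinrest, peg and end button into the walnut tray, each laid in the felt pocket cut for it, down flat on the felt, lengthwise in its pocket (either end first) and the end button standing on its head. Set the parts down rather than dropping or throwing them, and leave the black ebony tailpiece and peg lying where they are.

Things in the scene. Friction and masses are not known exactly. Their poses are not given: they have to be found in the camera images.
- tailpiece_box: honey-yellow boxwood violin tailpiece lying flat, 110 mm long (its x), tapering from 40 mm wide at the string end (+x, with four slots) to 20 mm at the round end (-x), 31 mm wide at the middle; upright sides 10 mm high, crowned top 14 mm. Origin: centre of its underside; z up. Goes into the long pocket. 24 to 42 g.
- chinrest_box: honey-yellow boxwood chinrest plate with its clamp taken off, lying on its cork face, a kidney-shaped dish 100 mm long (its x) and 58 mm at its broadest, 56 mm across the waist in the middle (the place to grip, along y: from y = -28 to +28 mm); solid edge 18 mm high, one rim rising to 24 mm, the dish 11 mm. Origin: centre of its underside; z up. 56 to 98 g.
- peg_box: honey-yellow boxwood violin peg lying along its x, 70 mm long; origin: on the bench under the middle of its length, z up. Thumb-piece at the -x end, 22 mm long, 24 mm wide (y), 13 mm high: grip it across, at x = -24 mm, near the balance point; then a 13 mm collar and a 9 mm round shank, 2 mm clear of the bench. 13 to 23 g.
- button_box: honey-yellow boxwood end button (the small turned knob that holds the tail loop) standing on its head: round head 18 mm across and 15 mm high, above it a tapered shank 8 mm thick to 31 mm height. Origin: centre of its underside; z up along the shank. 13 to 23 g.
- tailpiece_ebony: black ebony violin tailpiece lying flat, 110 mm long (its x), tapering from 40 mm wide at the string end (+x, with four slots) to 20 mm at the round end (-x), 31 mm wide at the middle; upright sides 10 mm high, crowned top 14 mm. Origin: centre of its underside; z up. Not of this set: it stays.
- peg_ebony: black ebony violin peg lying along its x, 70 mm long; origin: on the bench under the middle of its length, z up. Thumb-piece at the -x end, 22 mm long, 24 mm wide (y), 13 mm high: grip it across, at x = -24 mm, near the balance point; then a 13 mm collar and a 9 mm round shank, 2 mm clear of the bench. Not of this set: it stays.
- nest_tailpiece: Tailpiece pocket: long, felt-lined dark green, 128 x 58 mm, in a maple block 140 x 98 mm (x, y), one of four that fill the fixed walnut tray two by two in any order, all turned alike. Origin: centre of the block's underside, z up; the felt floor is 5 mm above it, the block's top 9 mm, the tray's rim 10 mm. Fingertips 5 mm above the felt clear the blocks.
- nest_chinrest: Chinrest pocket: broad with cut corners, felt-lined dark green, 118 x 78 mm, in a maple block 140 x 98 mm (x, y), one of four that fill the fixed walnut tray two by two in any order, all turned alike. Origin: centre of the block's underside, z up; the felt floor is 5 mm above it, the block's top 9 mm, the tray's rim 10 mm. Fingertips 5 mm above the felt clear the blocks.
- nest_peg: Peg pocket: small oblong, felt-lined dark green, 88 x 42 mm, in a maple block 140 x 98 mm (x, y), one of four that fill the fixed walnut tray two by two in any order, all turned alike. Origin: centre of the block's underside, z up; the felt floor is 5 mm above it, the block's top 9 mm, the tray's rim 10 mm. Fingertips 5 mm above the felt clear the blocks.
- nest_button: End button pocket: small square, felt-lined dark green, 37 x 37 mm, centred in a maple block 140 x 98 mm (x, y), one of four that fill the fixed walnut tray two by two in any order, all turned alike. Origin: centre of the block's underside, z up; the felt floor is 5 mm above it, the block's top 9 mm, the tray's rim 10 mm. Fingertips 5 mm above the felt clear the blocks.
Not all that is in view belongs to the job. Leave any turquoise or white look-alike of the tailpiece_box alone. What is shaped like the peg_box but red is not meant.

How it is judged:
At the end, for the whole second after the job is handed in: Each of the four boxwood parts lies at rest in its own pocket: origin within 17 mm of the pocket's centre across, its underside within 3 mm of the felt, upright as it lay at first to within 0.15 rad; the ebony tailpiece and the ebony peg are within 20 mm of where they were (horizontal distance between tailpiece_box and nest_tailpiece below 0.017 m and z of tailpiece_box in the frame of nest_tailpiece between 0.002 and 0.008 m and angle between each of tailpiece_box, chinrest_box, peg_box, button_box's own z axis and vertical below 0.15 rad and linear speed of each of tailpiece_box, chinrest_box, peg_box, button_box below 0.02 m/s and angular speed of each of tailpiece_box, chinrest_box, peg_box, button_box below 0.2 rad/s and horizontal distance between chinrest_box and nest_chinrest below 0.017 m and z of chinrest_box in the frame of nest_chinrest between 0.002 and 0.008 m and horizontal distance between peg_box and nest_peg below 0.017 m and z of peg_box in the frame of nest_peg between 0.002 and 0.008 m and horizontal distance between button_box and nest_button below 0.017 m and z of button_box in the frame of nest_button between 0.002 and 0.008 m and distance of each of tailpiece_ebony, peg_ebony from where it was at the start of the episode below 0.02 m); the robot touches nothing.
It fails at once if an ebony part was moved from where it lay (distance of any of tailpiece_ebony, peg_ebony from where it was at the start of the episode above 0.02 m).
It fails at once if the boxwood tailpiece was dropped or flung: faster than 0.6 m/s with no finger on it (linear speed of tailpiece_box above 0.6 m/s and contact force between the fingers and tailpiece_box below 0.05 N).
It fails at once if the boxwood chinrest was dropped or flung: faster than 0.6 m/s with no finger on it (linear speed of chinrest_box above 0.6 m/s and contact force between the fingers and chinrest_box below 0.05 N).
It fails at once if the boxwood peg was dropped or flung: faster than 0.6 m/s with no finger on it (linear speed of peg_box above 0.6 m/s and contact force between the fingers and peg_box below 0.05 N).
It fails at once if the boxwood end button was dropped or flung: faster than 0.6 m/s with no finger on it (linear speed of button_box above 0.6 m/s and contact force between the fingers and button_box below 0.05 N).
It also fails if it takes over 109 s, if anything falls off the work surface, if the arm or the gripper's body presses on something with over 40 N, if the wrist force passes 120 N, or if a joint passes its speed limit or range.

## Working session

There is one attempt and no reset: what is moved stays moved. The work goes in short steps, Python scripts to look and compute and a tool call to move; the robot and the scene stay as the last step left them, time stands still between calls to the robot, and variables do not carry over. Pictures are saved under pics/ and viewed, at most 14 in all, crops included, and the job is handed in when it is done.

Besides the shell and the picture viewer there is one more tool, called after ">>>" as name(argument=value, ...), one argument or row to a line, values as JSON. arm_command: Moves the arm, as the interface text tells. Its arguments: {"type":"object","properties":{"rows":{"type":"array"},"newtons":{"type":"number"}},"required":["rows"]}

```bash
mkdir -p pics; cat > h.py <<'E'
import numpy as np, cv2
from rig import manip
def cloud(c, s=None):
    d=c["depth"]; v,u=np.mgrid[0:d.shape[0],0:d.shape[1]]
    p=np.stack([(u-c["cx"])/c["fx"]*d,(v-c["cy"])/c["fy"]*d,d],-1)
    if "view" in c: T=np.linalg.inv(c["view"])
    else:
        W=np.eye(4);W[:3,:3]=s["eef_rot"];W[:3,3]=s["eef_pos"];T=W@c["mount"]
    return p@T[:3,:3].T+T[:3,3]
def save(n,img): cv2.imwrite("pics/"+n,np.ascontiguousarray(img[...,::-1]))
E
python3 - <<'E'
from h import *
s=manip.sense();print(s["eef_pos"],np.round(s["eef_rot"],3),s["time_s"])
for cam in ["top","scene"]:
    c=manip.read_camera(cam);save(cam+"0.png",c["pixels"])
    P=cloud(c); np.save(cam+"P.npy",P);np.save(cam+"I.npy",c["pixels"])
    for n in ["tailpiece_box","chinrest_box","peg_box","button_box","tailpiece_ebony","peg_ebony","nest_tailpiece","nest_chinrest","nest_peg","nest_button"]:
        for o in manip.outline_of(cam,n)[:4]:
            m=o["region"]&(c["depth"]>0)
            if m.sum()<5: continue
            q=P[m];r=cv2.minAreaRect(q[:,:2].astype(np.float32)*1000)
            print(cam,n,round(o["score"],2),"px",(np.array(o["rect"])*[560,420,560,420]).astype(int),"med",np.round(np.median(q,0),3),"rect",np.round(r[0]),np.round(r[1]),round(r[2]),"rgb",np.median(c["pixels"][m],0).astype(int),m.sum())
E
```

```text
[0.2524547  0.62522079 0.22995467] [[-0.927  0.374 -0.001]
 [ 0.374  0.927 -0.002]
 [ 0.    -0.002 -1.   ]] 0.0
top tailpiece_box 0.89 px [319 161 331 203] med [ 0.622 -0.223  0.012] rect [ 620. -224.] [ 32. 111.] 83 rgb [217 155  29] 429
top tailpiece_box 0.79 px [215 203 255 233] med [0.549 0.028 0.012] rect [546.  33.] [ 41. 109.] 40 rgb [ 10 152 143] 498
top tailpiece_box 0.72 px [360 127 378 170] med [ 0.709 -0.352  0.011] rect [ 705. -357.] [ 39. 110.] 86 rgb [214 204 187] 463
top tailpiece_box 0.42 px [107 222 147 280] med [0.482 0.318 0.011] rect [482. 317.] [141. 102.] 4 rgb [32 75 54] 2001
top chinrest_box 0.75 px [378 226 405 267] med [ 0.426 -0.368  0.016] rect [ 426. -372.] [ 68. 101.] 64 rgb [209 148  31] 858
top peg_box 0.6 px [400 166 415 186] med [ 0.616 -0.448  0.005] rect [ 612. -438.] [23. 69.] 38 rgb [156  38  16] 132
top button_box 0.43 px [273 187 278 192] med [ 0.618 -0.086  0.017] rect [619. -87.] [14. 12.] 84 rgb [199 141  36] 34
top tailpiece_ebony 0.7 px [320 213 344 255] med [ 0.479 -0.227  0.012] rect [ 474. -230.] [110.  40.] 21 rgb [38 32 28] 530
top p
[... 1868 characters left out ...]
11 258 233] med [ 0.471 -0.1    0.004] rect [ 478. -100.] [36. 85.] 83 rgb [45 27 16] 205
scene nest_tailpiece 0.67 px [346 162 413 202] med [0.634 0.234 0.012] rect [632. 231.] [142. 104.] 5 rgb [122 111  84] 1376
scene nest_chinrest 0.78 px [328 129 387 159] med [0.486 0.323 0.012] rect [485. 320.] [150. 109.] 3 rgb [73 76 56] 1089
scene nest_peg 0.65 px [304 144 365 177] med [0.494 0.223 0.014] rect [491. 222.] [146. 110.] 5 rgb [189 165 129] 1287
scene nest_peg 0.57 px [224 266 265 301] med [ 0.635 -0.228  0.012] rect [ 617. -224.] [ 41. 120.] 83 rgb [191 133  47] 766
scene nest_button 0.69 px [371 147 435 181] med [0.628 0.33  0.014] rect [628. 330.] [144. 107.] 7 rgb [192 168 131] 1241
```

View pictures.

```bash
python3 - <<'E'
from h import *
I=np.load("topI.npy");P=np.load("topP.npy")
save("topcrop.png",cv2.resize(I[110:300,90:430],None,fx=2.35,fy=2.35,interpolation=cv2.INTER_CUBIC))
# yellow blobs
hsv=cv2.cvtColor(I,cv2.COLOR_RGB2HSV)
for nm,I,P in [("top",I,P),("scene",np.load("sceneI.npy"),np.load("sceneP.npy"))]:
    hsv=cv2.cvtColor(I,cv2.COLOR_RGB2HSV)
    m=((hsv[...,0]>12)&(hsv[...,0]<26)&(hsv[...,1]>150)&(hsv[...,2]>70)&(P[...,2]>0.002)&(P[...,2]<0.06)).astype(np.uint8)
    n,l,st,ce=cv2.connectedComponentsWithStats(m)
    for i in range(1,n):
        if st[i,4]>15:
            q=P[l==i];r=cv2.minAreaRect(q[:,:2].astype(np.float32)*1000)
            print(nm,st[i],np.round(r[0]),np.round(r[1]),round(r[2]),np.round(q[:,2].max(),3))
P=np.load("topP.npy")
i=np.load("topI.npy").astype(int)
g=(i[...,1]>i[...,0]+15)&(P[...,0]>.38)&(P[...,0]<.72)&(P[...,1]>.15)&(P[...,1]<.4)
n,l,st,ce=cv2.connectedComponentsWithStats(g.astype(np.uint8))
for k in range(1,n):
    if st[k,4]>40:
        q=P[l==k];r=cv2.minAreaRect(q[:,:2].astype(np.float32)*1000);print("felt",st[k],np.round(r[0]),np.round(r[1]),round(r[2],1),np.median(q[:,2]))
E
```

```text
top [127 108  24   8  59] [881. 269.] [16. 64.] 4 0.013
top [228 108  17  22 103] [825.   4.] [33. 61.] 55 0.025
top [106 115  20   7  40] [868. 334.] [11. 54.] 9 0.011
top [ 95 119  10   6  18] [865. 379.] [ 9. 28.] 12 0.009
top [  1 133   9   4  17] [854. 640.] [24.  9.] 89 0.006
top [174 163   9  12  28] [703. 177.] [30. 22.] 34 0.019
top [319 162  17  42 503] [ 621. -227.] [ 42. 115.] 84 0.019
top [430 169  26  11  69] [ 609. -542.] [69. 26.] 79 0.059
top [369 181  18  22  96] [ 580. -360.] [45. 57.] 77 0.016
top [177 183   5  24  47] [629. 171.] [ 9. 67.] 89 0.021
top [272 184   8  11  47] [617. -84.] [20. 22.] 68 0.033
top [384 203  11  11  31] [ 534. -382.] [23. 23.] 59 0.008
top [182 213   4  21  42] [550. 166.] [ 7. 54.] 89 0.02
top [333 217   5   9  16] [ 513. -237.] [23.  9.] 17 0.013
top [ 96 222   7   7  20] [568. 388.] [14. 21.] 0 0.019
top [285 226   8  17  27] [ 492. -105.] [45.  9.] 15 0.015
top [337 227   7  13  17] [ 479. -242.] [34.  7.] 9 0.018
top [375 226  36  42 854] [ 429. -372.] [ 77. 111.] 52 0.028
top [ 98 230   6   7  19] [548. 385.] [21. 15.] 70 0.021
to
[... 7326 characters left out ...]
 -440.] [27. 10.] 75 0.006
scene [286 238   9  15  89] [612. -80.] [18. 45.] 61 0.035
scene [ 111  251   36   42 1047] [ 422. -365.] [ 62. 119.] 67 0.027
scene [382 263  23  26 191] [831.   5.] [36. 65.] 51 0.023
scene [223 264  44  41 740] [ 620. -225.] [ 45. 117.] 87 0.02
scene [164 293  13   7  45] [ 538. -348.] [25. 21.] 74 0.015
scene [172 298  22  17 127] [ 580. -347.] [58. 18.] 4 0.014
felt [145 173  25  46 841] [633. 231.] [123.  52.] 4.1 0.009531390062250011
felt [114 196  13  12 121] [627. 330.] [30. 30.] 3.1 0.010328306884196614
felt [156 231  17  33 422] [493. 221.] [83. 36.] 3.5 0.009738380006670821
felt [ 112  232   30   45 1113] [485. 320.] [111.  73.] 4.3 0.009926993506487625
```

View pics/topcrop.png

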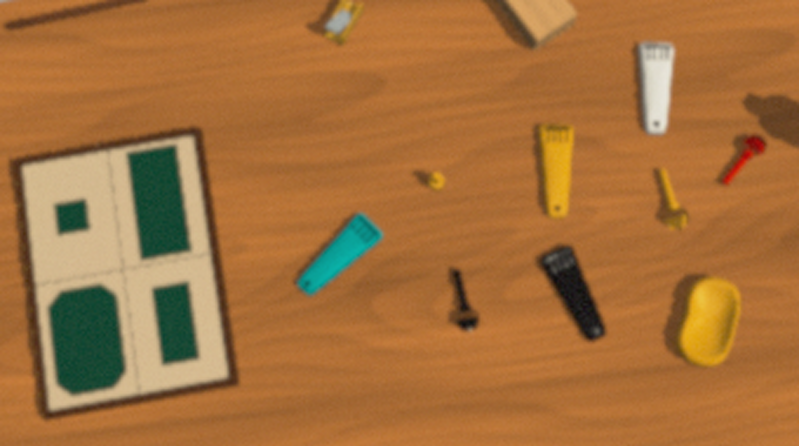

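View pics/scene0.png

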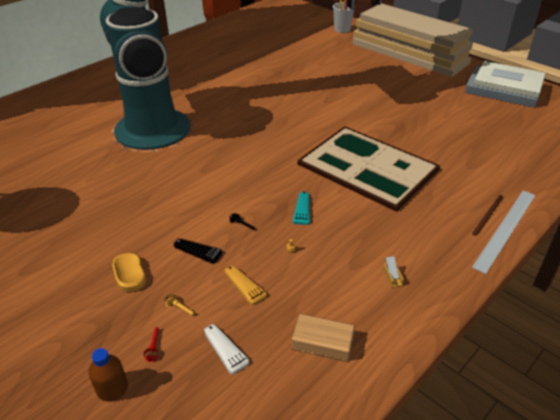

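The top crop shows the tray at left: button pocket (72,217), tailpiece (158,202), chinrest (87,340) and peg (176,322). The boxwood parts are the tailpiece (556,170), button (435,180), peg (672,200) and chinrest (710,322). The ebony tailpiece is at (573,293) and the ebony peg at (463,300). The scene view agrees with this.

```bash
cat >> h.py <<'E'
def plan(x=None,y=None,z=None,psi=None,p=None):
    """tool-axis shift (before turn) & turn from measured pose to world target; psi=world angle of tool y"""
    s=manip.sense();R=np.array(s["eef_rot"]);p0=np.array(s["eef_pos"])
    t=np.array([p0[i] if v is None else v for i,v in enumerate((x,y,z))])
    c=np.degrees(np.arctan2(R[1,1],R[0,1])); psi=c if psi is None else psi
    a=np.radians(psi);G=np.array([[-np.sin(a),np.cos(a),0],[np.cos(a),np.sin(a),0],[0,0,-1]]).T
    rv=cv2.Rodrigues(R.T@G)[0].ravel()
    print("t",round(s["time_s"],2),"pos",np.round(p0,4),"psi",round(c,2),"width",round(s["grip_width"],4),"turn",np.round(np.degrees(rv),2),"shift after turn mm",np.round(G.T@(t-p0)*1000,1),"q6",round(s["joints"][5],2))
E
python3 - <<'E'
from h import *
c=manip.read_camera("wrist");print(np.round(c["mount"],3),c["fx"])
plan(0.62,-0.225,0.23,83)
E
```

```text
[[ 0.    -0.96  -0.281  0.071]
 [ 1.     0.001 -0.001  0.   ]
 [ 0.001 -0.281  0.96  -0.143]
 [ 0.     0.     0.     1.   ]] 373.22612069724954
t 1.15 pos [0.2527 0.6259 0.2313] psi 68.01 width 0.0854 turn [ -0.     0.   -14.99] shift after turn mm [-468.2 -799.8    1.3] q6 -0.04
```

>>> arm_command(
  rows=[
    [[0, 0, 0, 0, 0, -7.5, -1], [0, 0, 0, 0, 0, -7.5, -1], [-0.03, -0.05, 0, 0, 0, 0, -1], [-0.03, -0.05, 0, 0, 0, 0, -1], [-0.03, -0.05, 0, 0, 0, 0, -1], [-0.03, -0.05, 0, 0, 0, 0, -1], [-0.03, -0.05, 0, 0, 0, 0, -1], [-0.03, -0.05, 0, 0, 0, 0, -1], [-0.03, -0.05, 0, 0, 0, 0, -1], [-0.03, -0.05, 0, 0, 0, 0, -1], [-0.03, -0.05, 0, 0, 0, 0, -1], [-0.03, -0.05, 0, 0, 0, 0, -1]],
  ],
)

```text
time_s: 2.65
eef_pos: [0.4904, 0.0913, 0.2318]
eef_rot: [[-0.993, 0.122, 0.001], [0.122, 0.993, 0.0], [-0.001, 0.0, -1.0]]
wrist_force: [1.6, 0.4, -0.1]
grip_width: 0.0853
finger_force: 0.0
```

>>> arm_command(
  rows=[
    [[-0.03, -0.05, 0, 0, 0, 0, -1], [-0.03, -0.05, 0, 0, 0, 0, -1], [-0.03, -0.05, 0, 0, 0, 0, -1], [-0.03, -0.05, 0, 0, 0, 0, -1], [-0.03, -0.05, 0, 0, 0, 0, -1], [-0.018, -0.05, 0, 0, 0, 0, -1], [0, -0.03, 0, 0, 0, 0, -1], [0, 0, 0, 0, 0, 0, -1], [0, 0, 0, 0, 0, 0, -1]],
  ],
)

```text
time_s: 3.78
eef_pos: [0.6162, -0.2544, 0.2312]
eef_rot: [[-0.993, 0.122, -0.0], [0.122, 0.993, 0.001], [0.0, 0.001, -1.0]]
wrist_force: [0.4, -0.5, 0.6]
grip_width: 0.0854
finger_force: 0.0
```

```bash
cat >> h.py <<'E'
def yellow(name):
    s=manip.sense();c=manip.read_camera("wrist");P=cloud(c,s);I=c["pixels"]
    save(name,I);h=cv2.cvtColor(I,cv2.COLOR_RGB2HSV)
    m=((h[...,0]>17)&(h[...,0]<27)&(h[...,1]>150)&(h[...,2]>60)&(P[...,2]>0.001)&(P[...,2]<0.06)).astype(np.uint8)
    m=cv2.morphologyEx(m,cv2.MORPH_OPEN,np.ones((3,3)))
    m=cv2.morphologyEx(m,cv2.MORPH_CLOSE,np.ones((7,7)))
    n,l,st,ce=cv2.connectedComponentsWithStats(m)
    for i in range(1,n):
        if st[i,4]>150:
            k=(l==i)&(c["depth"]>0);q=P[k];r=cv2.minAreaRect(q[:,:2].astype(np.float32)*1000)
            print("px",st[i],"rect",np.round(r[0],1),np.round(r[1],1),round(r[2],1),"mean",np.round(q[:,:2].mean(0)*1000,1),"zmax",np.round(np.percentile(q[:,2],98),3))
    return s,c,P
E
python3 - <<'E'
from h import *
s,c,P=yellow("w1.png");plan()
for n in ["tailpiece_box","peg_box","chinrest_box","button_box"]:
    for o in manip.outline_of("wrist",n)[:3]:
        m=o["region"]&(c["depth"]>0)
        if m.sum()<20: continue
        q=P[m];r=cv2.minAreaRect(q[:,:2].astype(np.float32)*1000)
        print(n,round(o["score"],2),(np.array(o["rect"])*[560,420,560,420]).astype(int),np.round(r[0],1),np.round(r[1],1),round(r[2],1),np.median(c["pixels"][m],0))
E
```

```text
px [  83    0   64   36 1709] rect [ 462.  -379.1] [53.4 29.2] 83.9 mean [ 460.9 -379. ] zmax 0.024
px [ 293  118   36  107 2947] rect [ 619.6 -229.3] [ 35.9 105.3] 87.3 mean [ 621.2 -226.2] zmax 0.016
px [170 130  22  47 266] rect [ 585.6 -349.7] [47.5  8.2] 7.8 mean [ 583.8 -349.4] zmax 0.014
px [446 152  22  17 285] rect [622.7 -88.2] [14.5 16.5] 66.0 mean [622.3 -88.7] zmax 0.032
px [505 322  31  25 421] rect [830.1  -6.5] [24.8 37.8] 71.6 mean [832.1 -12.2] zmax 0.021
t 3.83 pos [ 0.6162 -0.2539  0.2313] psi 83.04 width 0.0854 turn [ 0.03 -0.01  0.  ] shift after turn mm [0. 0. 0.] q6 -1.88
tailpiece_box 0.98 [184 216 219 315] [ 711.5 -355.2] [ 43.2 117.4] 80.3 [238. 234. 224.]
tailpiece_box 0.95 [520  60 558 120] [571.5  -1.6] [49.9 36.2] 7.2 [ 37. 140. 132.]
tailpiece_box 0.84 [291 117 328 224] [ 621.7 -222.9] [ 39.8 110.8] 80.3 [237. 180.  72.]
peg_box 0.86 [156 103 192 177] [ 573.3 -349.4] [71.3 24.6] 13.1 [168. 114.  46.]
peg_box 0.77 [ 72 158 125 219] [ 608.  -442.1] [24.5 70.7] 51.8 [130.  29.  21.]
chinrest_box 0.96 [ 80   0 157  41] [ 463.5 -376.6] [59.8 32.5] 87.4 [216. 155.  61.]
button_box 0.68 [440 148 468 170] [622.9 -87.8] [15.8 17.9] 61.5 [204.5 144.   57. ]
button_box 0.28 [266   5 333  81] [ 493.9 -220.3] [74.3 39.2] 14.5 [31. 21. 16.]
```

View pics/w1.png

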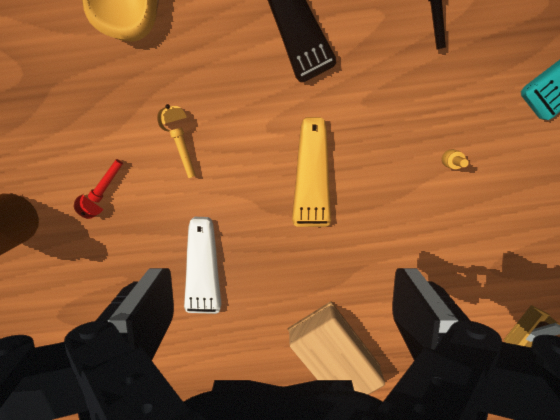

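The wrist view shows the boxwood tailpiece at (312,172), nearly aligned with the tool, the boxwood peg at (178,140) and the button at (456,160). I'll grasp the tailpiece first.

>>> arm_command(
  rows=[
    [[-0.001, 0.03, 0.04, 0, 0, 0, -1], [0, 0, 0.06, 0, 0, 0, -1], [0, 0, 0.06, 0, 0, 0, -1], [0, 0, 0.04, 0, 0, 0.5, -1], [0, 0, 0.016, 0, 0, 0, -1], [0, 0, 0.01, 0, 0, 0, -1], [0, 0, 0, 0, 0, 0, -1], [0, 0, 0, 0, 0, 0, 1], [0, 0, 0, 0, 0, 0, 1], [0, 0, 0, 0, 0, 0, 1], [0, 0, 0, 0, 0, 0, 1], [0, 0, 0, 0, 0, 0, 1]],
  ],
  newtons=40,
)

```text
time_s: 5.52
eef_pos: [0.6216, -0.2256, 0.0067]
eef_rot: [[-0.991, 0.13, 0.001], [0.13, 0.991, -0.001], [-0.002, -0.001, -1.0]]
wrist_force: [-0.5, -0.4, 5.9]
grip_width: 0.0303
finger_force: 39.1
```

>>> arm_command(
  rows=[
    [[0, 0, -0.02, 0, 0, 0, 1], [0, 0, -0.04, 0, 0, 0, 1], [0, 0, -0.04, 0, 0, 0, 1], [0, 0, 0, 0, 0, 0, 1]],
  ],
)

```text
time_s: 6.02
eef_pos: [0.6245, -0.2267, 0.1115]
eef_rot: [[-0.991, 0.13, 0.009], [0.13, 0.991, -0.004], [-0.01, -0.003, -1.0]]
wrist_force: [-0.1, -0.4, -0.3]
grip_width: 0.0301
finger_force: 39.5
```

```bash
python3 - <<'E'
from h import *
s,c,P=yellow("w2.png");plan(0.632,0.231,None,94)
E
```

```text
px [ 72 136  38  69 608] rect [ 583.6 -347.4] [49.1 13.5] 16.8 mean [ 582.2 -348.4] zmax 0.014
px [479 164  38  27 750] rect [622.1 -87.6] [15.3 16.7] 62.4 mean [621.3 -88.8] zmax 0.032
t 6.08 pos [ 0.6228 -0.226   0.1088] psi 82.51 width 0.0305 turn [ -0.11   0.31 -11.49] shift after turn mm [-41.1 455.2   0. ] q6 -1.83
```

View pics/w2.png

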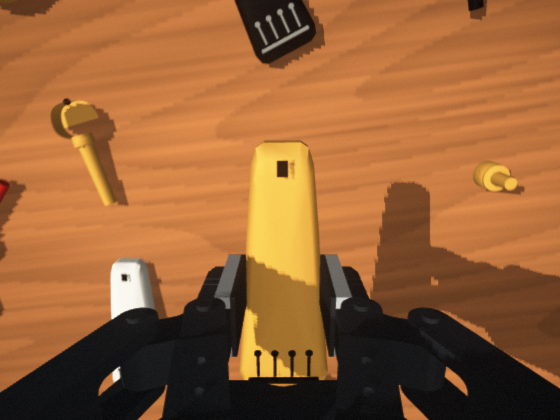

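The tailpiece is held level in the view, pads near its middle (250-315, 142-380). I'll carry it over its pocket.

>>> arm_command(
  rows=[
    [[0, 0, 0, 0, 0, -5.7, 1], [0, 0, 0, 0, 0, -5.8, 1], [-0.004, 0.045, 0, 0, 0, 0, 1], [-0.004, 0.045, 0, 0, 0, 0, 1], [-0.004, 0.045, 0, 0, 0, 0, 1], [-0.004, 0.045, 0, 0, 0, 0, 1], [-0.004, 0.045, 0, 0, 0, 0, 1], [-0.004, 0.045, 0, 0, 0, 0, 1], [-0.004, 0.045, 0, 0, 0, 0, 1], [-0.004, 0.045, 0, 0, 0, 0, 1], [-0.004, 0.045, 0, 0, 0, 0, 1], [-0.005, 0.045, 0, 0, 0, 0, 1]],
  ],
)

```text
time_s: 7.58
eef_pos: [0.6288, 0.2275, 0.1035]
eef_rot: [[-0.998, -0.07, -0.003], [-0.07, 0.998, -0.001], [0.003, -0.001, -1.0]]
wrist_force: [1.5, -0.1, -0.3]
grip_width: 0.0302
finger_force: 39.5
```

>>> arm_command(
  rows=[
    [[0, 0.005, 0, 0, 0, 0, 1], [0, 0, 0, 0, 0, 0, 1]],
  ],
)

```text
time_s: 7.82
eef_pos: [0.6288, 0.2313, 0.1039]
eef_rot: [[-0.997, -0.071, -0.002], [-0.071, 0.997, -0.001], [0.003, -0.001, -1.0]]
wrist_force: [0.6, -0.2, 0.1]
grip_width: 0.0306
finger_force: 39.5
```

```bash
cat >> h.py <<'E'
def held(name,lo=0.07):
    """pose of held yellow part (tool frame) and felt pockets (world) from the wrist camera"""
    s=manip.sense();c=manip.read_camera("wrist");P=cloud(c,s);I=c["pixels"];save(name,I)
    h=cv2.cvtColor(I,cv2.COLOR_RGB2HSV);R=np.array(s["eef_rot"]);p0=np.array(s["eef_pos"])
    m=(h[...,0]>14)&(h[...,0]<28)&(h[...,1]>120)&(h[...,2]>60)&(P[...,2]>lo)
    q=(P[m]-p0)@R*1000
    r=cv2.minAreaRect(q[:,:2].astype(np.float32))
    A=np.c_[q[:,:2],np.ones(len(q))];k=np.linalg.lstsq(A,q[:,2],rcond=None)[0]
    print("held tool rect",np.round(r[0],1),np.round(r[1],1),round(r[2],1),"x",np.percentile(q[:,0],[1,99]).round(1),"y",np.percentile(q[:,1],[1,99]).round(1),"z",np.percentile(q[:,2],[2,50,98]).round(1),"slope",k.round(3))
    i=I.astype(int);g=((i[...,1]>i[...,0]+8)&(i[...,1]>i[...,2])&(P[...,2]<0.03)&(c["depth"]>0)).astype(np.uint8)
    g=cv2.morphologyEx(g,cv2.MORPH_CLOSE,np.ones((5,5)))
    n,l,st,ce=cv2.connectedComponentsWithStats(g)
    for t in range(1,n):
        if st[t,4]>300:
            q=P[(l==t)&(c["depth"]>0)];r=cv2.minAreaRect(q[:,:2].astype(np.float32)*1000);print("felt px",st[t],np.round(r[0]),np.round(r[1]),round(r[2],1),"z",np.median(q[:,2]).round(4))
    return s,c,P
E
python3 - <<'E'
from h import *
held("w3.png");plan(.632,.231,None,94)
E
```

```text
held tool rect [7.6 4.6] [125.7  39.8] 4.3 x [-47.3  54.9] y [-16.8  17.5] z [-8.6 -6.5 -2.2] slope [-3.60e-02 -2.00e-03 -6.73e+00]
felt px [   0    0   47   75 2310] [533.  61.] [21. 49.] 44.5 z 0.0112
felt px [ 244    0   73   60 4247] [520. 222.] [32. 41.] 4.1 z 0.0104
felt px [  385     0   138    87 10552] [521. 322.] [47. 77.] 4.2 z 0.0103
felt px [ 236  119   91  135 3804] [615. 229.] [90. 56.] 4.1 z 0.0105
felt px [ 403  192   57   51 2658] [627. 330.] [36. 36.] 3.7 z 0.0104
t 7.88 pos [0.6291 0.2306 0.1041] psi 94.02 width 0.03 turn [-0.06 -0.12  0.02] shift after turn mm [-2.9  0.2  0. ] q6 -1.33
```

View pics/w3.png

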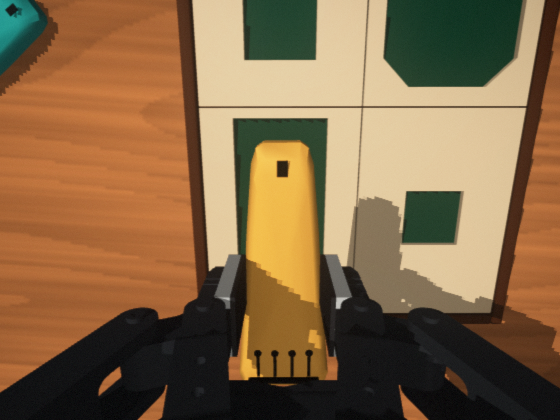

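Tailpiece is over the long pocket (235-327, 119-). I'll lower with a small +x correction and watch the force.

>>> arm_command(
  rows=[
    [[-0.006, 0.001, 0.03, 0, 0, 0, 1], [0, 0, 0.03, 0, 0, 0, 1], [0, 0, 0.015, 0, 0, 0, 1], [0, 0, 0.007, 0, 0, 0, 1], [0, 0, 0.002, 0, 0, 0, 1], [0, 0, 0, 0, 0, 0, 1]],
  ],
)

```text
time_s: 8.62
eef_pos: [0.6367, 0.2331, 0.0223]
eef_rot: [[-0.998, -0.07, 0.002], [-0.07, 0.998, 0.0], [-0.002, 0.0, -1.0]]
wrist_force: [0.0, -0.2, -0.9]
grip_width: 0.0304
finger_force: 39.6
```

>>> arm_command(
  rows=[
    [[0, 0, 0.002, 0, 0, 0, 1], [0, 0, 0, 0, 0, 0, 1]],
  ],
)

```text
time_s: 8.88
eef_pos: [0.6361, 0.2331, 0.0197]
eef_rot: [[-0.998, -0.07, 0.001], [-0.07, 0.998, 0.0], [-0.001, 0.0, -1.0]]
wrist_force: [0.1, 0.5, 0.9]
grip_width: 0.0303
finger_force: 39.6
```

>>> arm_command(
  rows=[
    [[0, 0, 0.002, 0, 0, 0, 1], [0, 0, 0, 0, 0, 0, 1], [0, 0, 0, 0, 0, 0, 1]],
  ],
)

```text
time_s: 9.25
eef_pos: [0.6358, 0.2329, 0.0172]
eef_rot: [[-0.998, -0.07, -0.0], [-0.07, 0.998, -0.0], [0.0, -0.0, -1.0]]
wrist_force: [-0.3, 0.3, -0.9]
grip_width: 0.0305
finger_force: 39.6
```

>>> arm_command(
  rows=[
    [[0, 0, 0.0015, 0, 0, 0, 1], [0, 0, 0, 0, 0, 0, 1]],
  ],
)

```text
time_s: 9.5
eef_pos: [0.6361, 0.233, 0.0167]
eef_rot: [[-0.998, -0.07, 0.0], [-0.07, 0.998, 0.0], [-0.0, 0.0, -1.0]]
wrist_force: [-2.3, -0.5, 4.4]
grip_width: 0.0304
finger_force: 40.4
```

>>> arm_command(
  rows=[
    [[0, 0, 0, 0, 0, 0, -1], [0, 0, 0, 0, 0, 0, -1], [0, 0, 0, 0, 0, 0, -1], [0, 0, -0.02, 0, 0, 0, -1], [0, 0, -0.06, 0, 0, 0, -1], [0, 0, -0.06, 0, 0, 0, -1], [0, -0.05, 0, 0, 0, 0, -1], [0, -0.05, 0, 0, 0, 0, -1]],
  ],
)

```text
time_s: 10.5
eef_pos: [0.6444, 0.133, 0.1596]
eef_rot: [[-0.997, -0.072, 0.005], [-0.072, 0.997, 0.001], [-0.005, 0.0, -1.0]]
wrist_force: [-0.2, -0.6, -0.7]
grip_width: 0.0854
finger_force: 0.0
```

```bash
python3 - <<'E'
from h import *
s,c,P=yellow("w4.png");plan(.62,-.33,.16,99)
i=c["pixels"].astype(int)
E
```

```text
px [ 371  117   60  138 6288] rect [638.2 226. ] [113.1  38.4] 4.0 mean [634.4 225.7] zmax 0.025
t 10.55 pos [0.6441 0.1263 0.1586] psi 93.94 width 0.0856 turn [-0.27  0.17 -5.06] shift after turn mm [  95.2 -446.9   -1.4] q6 -1.48
```

View pics/w4.png

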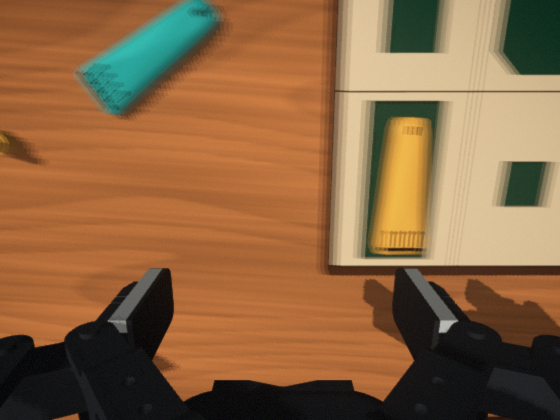

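The blurred view shows the tailpiece flat inside its pocket: part rows 117-255, pocket rows 100-258. On to the peg.

>>> arm_command(
  rows=[
    [[0, 0, 0, 0, 0, -5, -1], [0.009, -0.044, 0, 0, 0, 0, -1], [0.009, -0.044, 0, 0, 0, 0, -1], [0.009, -0.044, 0, 0, 0, 0, -1], [0.009, -0.044, 0, 0, 0, 0, -1], [0.009, -0.044, 0, 0, 0, 0, -1], [0.01, -0.044, 0, 0, 0, 0, -1], [0.01, -0.045, 0, 0, 0, 0, -1], [0.01, -0.045, 0, 0, 0, 0, -1], [0.01, -0.045, 0, 0, 0, 0, -1], [0.01, -0.045, 0, 0, 0, 0, -1], [0, 0, 0, 0, 0, 0, -1]],
  ],
)

```text
time_s: 12.05
eef_pos: [0.6184, -0.3239, 0.1573]
eef_rot: [[-0.988, -0.153, 0.002], [-0.153, 0.988, -0.002], [-0.001, -0.002, -1.0]]
wrist_force: [-0.7, 0.5, 0.3]
grip_width: 0.0854
finger_force: 0.0
```

>>> arm_command(
  rows=[
    [[0, 0, 0, 0, 0, 0, -1], [0, 0, 0, 0, 0, 0, -1]],
  ],
)

```text
time_s: 12.3
eef_pos: [0.6188, -0.319, 0.1562]
eef_rot: [[-0.987, -0.158, 0.0], [-0.158, 0.987, 0.0], [-0.0, 0.0, -1.0]]
wrist_force: [-0.5, 0.3, 0.3]
grip_width: 0.0856
finger_force: 0.0
```

```bash
python3 - <<'E'
from h import *
s,c,P=yellow("w5.png")
for o in manip.outline_of("wrist","peg_box")[:2]:
    m=o["region"]&(c["depth"]>0);q=P[m]*1000;q=q[q[:,2]>2]
    r=cv2.minAreaRect(q[:,:2].astype(np.float32));print(round(o["score"],2),np.round(r[0],1),np.round(r[1],1),round(r[2],1),np.median(c["pixels"][m],0))
    # principal axis, width profile
    v=q[:,:2]-q[:,:2].mean(0);w,V=np.linalg.eigh(v.T@v);a=V[:,1]*np.sign(V[0,1]);b=np.array([-a[1],a[0]])
    print("yaw pca",np.degrees(np.arctan2(a[1],a[0])).round(1))
    x=(q[:,:2]-r[0])@a
    for t in range(-40,40,8):
        k=(x>=t)&(x<t+8)
        if k.sum()>5:
            z=(q[k,:2]-r[0])@b;print(t+4,z.min().round(1),z.max().round(1),q[k,2].max().round(1), np.round(r[0]+a*(t+4)+b*(z.min()+z.max())/2,1))
plan(.55,-.35,.006)
E
```

```text
px [244 111  13  63 522] rect [ 585.5 -348.6] [47.5  9.3] 10.3 mean [ 582.9 -349.7] zmax 0.014
0.76 [ 573.3 -348.5] [69.9 22. ] 17.8 [186. 129.  52.]
yaw pca 10.9
-36 -7.7 2.3 12.5 [ 538.4 -358. ]
-28 -13.2 4.9 12.9 [ 546.6 -357.9]
-20 -13.6 8.5 10.7 [ 554.1 -354.8]
-12 -7.6 4.6 14.6 [ 561.8 -352.3]
-4 -7.5 4.4 14.6 [ 569.6 -350.8]
4 -6.5 2.5 12.8 [ 577.6 -349.7]
12 -6.9 2.0 13.0 [ 585.5 -348.6]
20 -7.1 0.9 12.5 [ 593.5 -347.7]
28 -7.1 0.6 12.3 [ 601.4 -346.3]
36 -7.1 0.0 12.2 [ 609.3 -345.2]
0.65 [ 608.1 -442. ] [24.9 71.1] 52.7 [130.  31.  23.]
yaw pca -47.9
-36 -1.2 6.3 12.4 [ 585.9 -413.6]
-28 -0.8 6.6 12.5 [ 591.5 -419.3]
-20 -1.2 7.2 12.2 [ 596.9 -425.2]
-12 -1.1 7.6 12.4 [ 602.5 -431. ]
-4 -0.5 8.1 12.9 [ 608.2 -436.5]
4 -2.6 10.3 14.9 [ 613.6 -442.4]
12 -2.1 10.4 14.4 [ 619.2 -448.2]
20 -8.2 16.8 11.4 [ 624.7 -454. ]
28 -8.0 16.3 12.8 [ 630. -460.]
36 -4.6 12.6 12.6 [ 635.2 -466.1]
t 12.4 pos [ 0.6189 -0.3189  0.1561] psi 99.1 width 0.0855 turn [ 0.01  0.01 -0.  ] shift after turn mm [ 72.9 -19.8 150.1] q6 -2.24
```

View pics/w5.png

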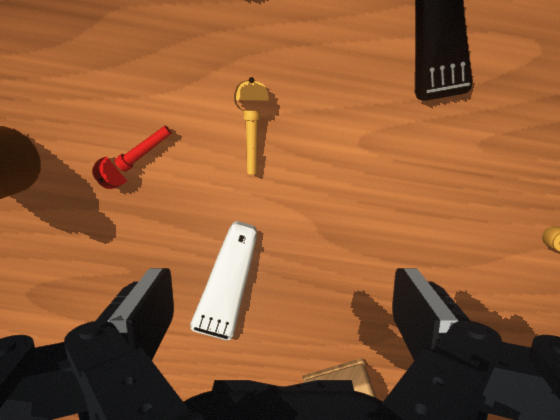

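Boxwood peg at (252,125), its thumb-piece at (253,97), closely aligned with the tool. I'll grip the thumb-piece.

>>> arm_command(
  rows=[
    [[0.037, -0.012, 0, 0, 0, 0, -1], [0.0365, -0.0117, 0.02, 0, 0, 0.5, -1], [0, 0, 0.04, 0, 0, 0, -1], [0, 0, 0.04, 0, 0, 0, -1], [0, 0, 0.03, 0, 0, 0, -1], [0, 0, 0.012, 0, 0, 0, -1], [0, 0, 0.007, 0, 0, 0, -1], [0, 0, 0, 0, 0, 0, -1], [0, 0, 0, 0, 0, 0, 0], [0, 0, 0, 0, 0, 0, 1], [0, 0, 0, 0, 0, 0, 1], [0, 0, 0, 0, 0, 0, 1]],
  ],
  newtons=25,
)

```text
time_s: 13.9
eef_pos: [0.5501, -0.3554, 0.0074]
eef_rot: [[-0.989, -0.148, 0.001], [-0.148, 0.989, -0.001], [-0.001, -0.001, -1.0]]
wrist_force: [-0.2, 1.3, 2.5]
grip_width: 0.0225
finger_force: 25.3
```

>>> arm_command(
  rows=[
    [[0, 0, 0, 0, 0, 0, 1], [0, 0, 0, 0, 0, 0, 1]],
  ],
)

```text
time_s: 14.15
eef_pos: [0.5501, -0.3554, 0.0074]
eef_rot: [[-0.989, -0.148, 0.001], [-0.148, 0.989, -0.001], [-0.001, -0.001, -1.0]]
wrist_force: [-0.5, 0.3, 4.4]
grip_width: 0.022
finger_force: 25.4
```

>>> arm_command(
  rows=[
    [[0, 0, -0.02, 0, 0, 0, 1], [0, 0, -0.045, 0, 0, 0, 1], [0, 0, -0.045, 0, 0, 0, 1], [0, 0, 0, 0, 0, 4.5, 1], [0, 0, 0, 0, 0, 0, 1]],
  ],
)

```text
time_s: 14.78
eef_pos: [0.5501, -0.3554, 0.1185]
eef_rot: [[-0.997, -0.071, 0.002], [-0.071, 0.997, -0.001], [-0.001, -0.001, -1.0]]
wrist_force: [0.2, -0.0, -0.7]
grip_width: 0.0221
finger_force: 25.0
```

```bash
python3 - <<'E'
from h import *
held("w6.png");plan(.468,.219,None,94)
E
```

```text
held tool rect [7.4 0.5] [127.1  22.8] 1.0 x [-53.5  14.3] y [-10.7  11.2] z [-6.4  3.2  7.9] slope [-0.222 -0.09  -2.461]
t 14.82 pos [ 0.5495 -0.355   0.1172] psi 94.09 width 0.0217 turn [ 0.   -0.    0.09] shift after turn mm [ 41.2 578.2   0. ] q6 -2.25
```

View pics/w6.png

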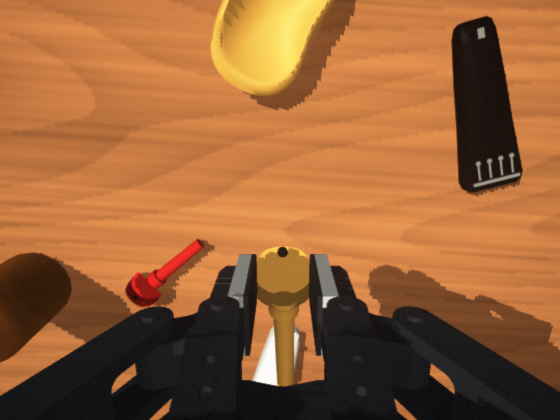

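The peg is held by its thumb-piece at (283,270) with the shank drooping a little. It will level as it meets the felt, and I'll check it then.

>>> arm_command(
  rows=[
    [[0.003, 0.048, 0, 0, 0, 0, 1], [0.003, 0.048, 0, 0, 0, 0, 1], [0.003, 0.048, 0, 0, 0, 0, 1], [0.003, 0.048, 0, 0, 0, 0, 1], [0.003, 0.048, 0, 0, 0, 0, 1], [0.003, 0.048, 0, 0, 0, 0, 1], [0.003, 0.048, 0, 0, 0, 0, 1], [0.004, 0.048, 0, 0, 0, 0, 1], [0.004, 0.048, 0, 0, 0, 0, 1], [0.004, 0.048, 0, 0, 0, 0, 1], [0.004, 0.048, 0, 0, 0, 0, 1], [0.004, 0.048, 0, 0, 0, 0, 1]],
  ],
)

```text
time_s: 16.32
eef_pos: [0.4672, 0.2177, 0.1159]
eef_rot: [[-0.997, -0.071, -0.002], [-0.071, 0.997, -0.001], [0.002, -0.001, -1.0]]
wrist_force: [-0.1, 0.1, -0.4]
grip_width: 0.0221
finger_force: 25.0
```

>>> arm_command(
  rows=[
    [[0, 0.002, 0, 0, 0, 0, 1], [0, 0, 0, 0, 0, 0, 1], [0, 0, 0, 0, 0, 0, 1]],
  ],
)

```text
time_s: 16.7
eef_pos: [0.4682, 0.2174, 0.1163]
eef_rot: [[-0.998, -0.069, -0.001], [-0.069, 0.998, -0.001], [0.001, -0.001, -1.0]]
wrist_force: [1.2, 0.9, -0.5]
grip_width: 0.022
finger_force: 25.0
```

```bash
python3 - <<'E'
from h import *
held("w7.png");plan(.468,.219,.017,94)
E
```

```text
held tool rect [7.2 0.3] [127.6  22.7] 0.1 x [-53.4  10. ] y [-10.7  11.2] z [-6.3  2.8  7.9] slope [-0.053 -0.065  0.129]
felt px [  367   157   120   154 15515] [486. 320.] [117.  77.] 3.8 z 0.0104
felt px [ 256  179   59   80 3968] [479. 220.] [59. 41.] 2.9 z 0.0105
felt px [   0  241   99  102 4544] [547.  34.] [ 36. 111.] 42.6 z 0.0134
felt px [ 249  335   26   49 1048] [595. 209.] [19. 47.] 86.4 z 0.0106
felt px [294 335  27  47 742] [591. 247.] [45. 17.] 19.5 z 0.0106
t 16.75 pos [0.4684 0.2173 0.1165] psi 93.93 width 0.0213 turn [-0.03 -0.04 -0.07] shift after turn mm [ 0.3  1.7 99.5] q6 -1.25
```

>>> arm_command(
  rows=[
    [[-0.0005, 0.003, 0.03, 0, 0, 0, 1], [0, 0, 0.03, 0, 0, 0, 1], [0, 0, 0.02, 0, 0, 0, 1], [0, 0, 0.007, 0, 0, 0, 1], [0, 0, 0.003, 0, 0, 0, 1], [0, 0, 0.003, 0, 0, 0, 1], [0, 0, 0.002, 0, 0, 0, 1], [0, 0, 0, 0, 0, 0, 1]],
  ],
)

```text
time_s: 17.75
eef_pos: [0.4689, 0.2217, 0.0221]
eef_rot: [[-0.998, -0.07, 0.001], [-0.07, 0.998, 0.0], [-0.001, 0.0, -1.0]]
wrist_force: [-0.0, 0.4, -0.7]
grip_width: 0.0219
finger_force: 25.0
```

>>> arm_command(
  rows=[
    [[0, 0, 0.002, 0, 0, 0, 1], [0, 0, 0.001, 0, 0, 0, 1], [0, 0, 0, 0, 0, 0, 1]],
  ],
)

```text
time_s: 18.12
eef_pos: [0.4686, 0.2216, 0.0186]
eef_rot: [[-0.998, -0.07, -0.0], [-0.07, 0.998, -0.0], [0.0, -0.0, -1.0]]
wrist_force: [-0.1, 0.9, 0.1]
grip_width: 0.0218
finger_force: 25.0
```

```bash
python3 - <<'E'
from h import *
held("w8.png",.018);plan(.469,.220,.017,94)
E
```

```text
held tool rect [7.3 0.2] [ 22.1 127.3] 89.7 x [-54.2  71. ] y [-10.3  11.2] z [-6.8 -3.3  0.2] slope [ -0.545  -0.11  -18.961]
felt px [  411   190   149   199 21731] [481. 316.] [111.  67.] 15.4 z 0.0104
felt px [ 228  226   96   40 2397] [459. 218.] [18. 42.] 6.3 z 0.0105
felt px [ 242  299   35   87 1935] [507. 213.] [55. 17.] 4.7 z 0.0105
felt px [ 295  299   25   85 1527] [505. 236.] [53. 12.] 4.8 z 0.0105
t 18.18 pos [0.4686 0.2216 0.0187] psi 94.01 width 0.022 turn [-0.   -0.01  0.01] shift after turn mm [-0.3 -1.6  1.7] q6 -1.25
```

View pics/w8.png

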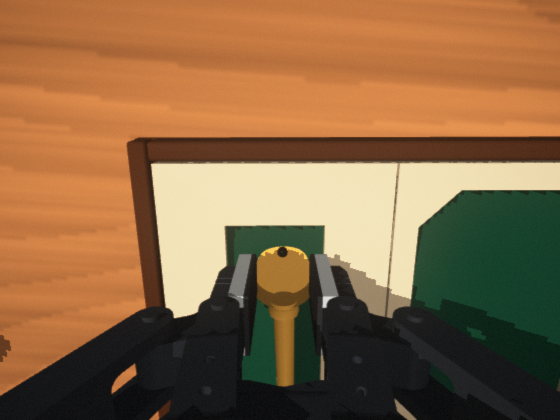

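Peg sits inside the small oblong pocket (228-322, 226-). I'll lower the last millimetre and release.

>>> arm_command(
  rows=[
    [[0, 0, 0.001, 0, 0, 0, 1], [0, 0, 0.0005, 0, 0, 0, 1], [0, 0, 0, 0, 0, 0, 1]],
  ],
)

```text
time_s: 18.55
eef_pos: [0.4687, 0.2216, 0.0174]
eef_rot: [[-0.998, -0.07, -0.0], [-0.07, 0.998, -0.0], [0.0, -0.0, -1.0]]
wrist_force: [-1.2, -0.7, 1.1]
grip_width: 0.0218
finger_force: 25.1
```

>>> arm_command(
  rows=[
    [[0, 0, 0, 0, 0, 0, 0], [0, 0, 0, 0, 0, 0, -1], [0, 0, 0, 0, 0, 0, -1], [0, 0, -0.01, 0, 0, 0, -1], [0, 0, -0.05, 0, 0, 0, -1], [-0.03, 0, -0.05, 0, 0, 0, -1], [-0.04, 0, -0.05, 0, 0, 0, -1], [0, 0, 0, 0, 0, 0, -1], [0, 0, 0, 0, 0, 0, -1]],
  ],
)

```text
time_s: 19.68
eef_pos: [0.5371, 0.2262, 0.1762]
eef_rot: [[-0.998, -0.07, -0.0], [-0.07, 0.998, -0.0], [0.0, -0.0, -1.0]]
wrist_force: [-0.4, -0.9, -1.0]
grip_width: 0.0849
finger_force: 0.0
```

```bash
python3 - <<'E'
from h import *
yellow("w9.png");plan(.48,-.30,.20,90)
E
```

```text
px [275 116  14  62 569] rect [504.5 223.4] [48.1 10.4] 4.8 mean [501.8 223.9] zmax 0.024
px [ 262  237   40  108 3371] rect [634.4 228. ] [105.2  37.1] 9.0 mean [633.6 231.7] zmax 0.025
t 19.73 pos [0.536  0.226  0.1748] psi 94.01 width 0.085 turn [-0.05 -0.16  4.01] shift after turn mm [  56.  -526.   -25.2] q6 -1.28
```

View pics/w9.png

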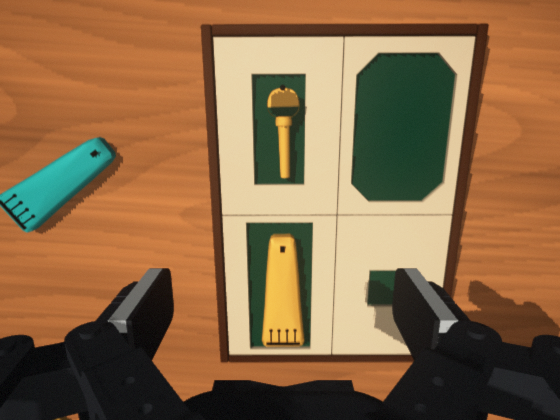

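Both parts lie centred in their pockets: peg at (285,130) and tailpiece at (283,290). Next, the button.

>>> arm_command(
  rows=[
    [[-0.008, -0.04, 0, 0, 0, 0, -1], [-0.008, -0.04, 0, 0, 0, 0, -1], [-0.008, -0.04, 0, 0, 0, 0, -1], [-0.008, -0.04, 0, 0, 0, 0, -1], [-0.008, -0.04, 0.01, 0, 0, 0, -1], [-0.008, -0.04, 0.02, 0, 0, 0, -1], [-0.008, -0.04, 0.02, 0, 0, 0, -1], [-0.007, -0.039, 0.02, 0, 0, 0, -1], [0, 0, 0, 0, 0, 0, -1], [0, 0, 0, 0, 0, 0, -1]],
  ],
)

```text
time_s: 20.98
eef_pos: [0.621, -0.0866, 0.1046]
eef_rot: [[-0.998, -0.07, -0.003], [-0.07, 0.998, 0.001], [0.003, 0.001, -1.0]]
wrist_force: [-0.3, 0.7, 0.3]
grip_width: 0.0853
finger_force: 0.0
```

```bash
python3 - <<'E'
from h import *
s,c,P=yellow("w10.png");plan(.621,-.088,.006,94)
for o in manip.outline_of("wrist","button_box")[:2]:
    m=o["region"]&(c["depth"]>0);q=P[m]*1000
    for lo,hi in ((2,9),(9,17),(20,34)):
        k=q[(q[:,2]>lo)&(q[:,2]<hi)]
        if len(k)>9:print(o["score"],lo,hi,k.min(0).round(1),k.max(0).round(1))
E
```

```text
px [270 202  26  27 422] rect [622.3 -86.4] [14.9 16.5] 17.3 mean [621.4 -87.6] zmax 0.032
t 21.02 pos [ 0.6217 -0.0863  0.1055] psi 94.04 width 0.0855 turn [ 0.05 -0.09  0.04] shift after turn mm [ 0.8 -1.7 99.5] q6 -1.82
0.72 2 9 [614.2 -94.9   2.3] [621.3 -77.2   8.9]
0.72 9 17 [614.5 -95.2   9.1] [631.3 -77.1  17. ]
0.72 20 34 [619.1 -90.4  20.1] [627.5 -82.2  32.9]
```

>>> arm_command(
  rows=[
    [[-0.001, 0, 0.03, 0, 0, 0, -1], [0, 0, 0.04, 0, 0, 0, -1], [0, 0, 0.02, 0, 0, 0, -1], [0, 0, 0.009, 0, 0, 0, -1], [0, 0, 0, 0, 0, 0, -1], [0, 0, 0, 0, 0, 0, 0], [0, 0, 0, 0, 0, 0, 1], [0, 0, 0, 0, 0, 0, 1], [0, 0, 0, 0, 0, 0, 1], [0, 0, 0, 0, 0, 0, 1], [0, 0, 0, 0, 0, 0, 1]],
  ],
)

```text
time_s: 22.45
eef_pos: [0.624, -0.0875, 0.0076]
eef_rot: [[-0.998, -0.07, 0.001], [-0.07, 0.998, -0.0], [-0.001, -0.0, -1.0]]
wrist_force: [-0.9, -0.7, 4.5]
grip_width: 0.0164
finger_force: 24.5
```

>>> arm_command(
  rows=[
    [[0, 0, -0.02, 0, 0, 0, 1], [0, 0, -0.045, 0, 0, 0, 1], [0, 0, -0.045, 0, 0, 0, 1], [0, 0, 0, 0, 0, 0, 1], [0, 0, 0, 0, 0, 0, 1]],
  ],
)

```text
time_s: 23.08
eef_pos: [0.6236, -0.0872, 0.1176]
eef_rot: [[-0.998, -0.07, 0.001], [-0.07, 0.998, -0.0], [-0.001, -0.0, -1.0]]
wrist_force: [0.5, -0.2, 0.7]
grip_width: 0.0167
finger_force: 24.4
```

```bash
python3 - <<'E'
from h import *
held("w11.png");plan(.627,.330,None,94)
E
```

```text
held tool rect [32.   0.1] [16.7 77.9] 89.6 x [-5.   9.7] y [-7.8  8.5] z [-24.5  -8.5   3.8] slope [-0.786 -0.015 -7.942]
felt px [ 388   43  172  131 8864] [547.  36.] [ 40. 117.] 38.1 z 0.013
t 23.12 pos [ 0.6227 -0.0871  0.1163] psi 94.01 width 0.0165 turn [ 0.03 -0.1   0.01] shift after turn mm [-33.4 415.8   0. ] q6 -1.82
```

View pics/w11.png

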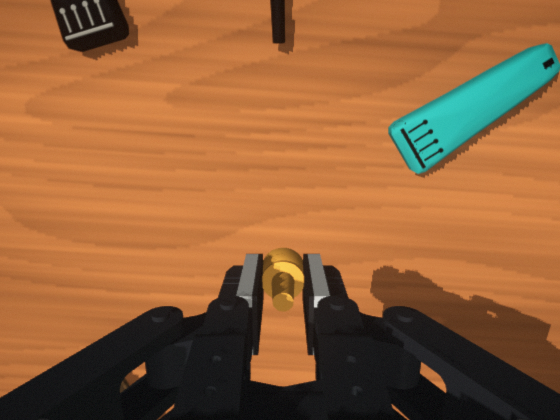

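The button is held upright at (283,278). Carrying it to the square pocket.

>>> arm_command(
  rows=[
    [[-0.003, 0.042, 0, 0, 0, 0, 1], [-0.003, 0.042, 0, 0, 0, 0, 1], [-0.003, 0.042, 0, 0, 0, 0, 1], [-0.003, 0.042, 0, 0, 0, 0, 1], [-0.003, 0.042, 0, 0, 0, 0, 1], [-0.003, 0.042, 0, 0, 0, 0, 1], [-0.004, 0.042, 0, 0, 0, 0, 1], [-0.004, 0.042, 0, 0, 0, 0, 1], [-0.004, 0.042, 0, 0, 0, 0, 1], [-0.0035, 0.038, 0, 0, 0, 0, 1], [0, 0, 0, 0, 0, 0, 1], [0, 0, 0, 0, 0, 0, 1]],
  ],
)

```text
time_s: 24.62
eef_pos: [0.6268, 0.3291, 0.115]
eef_rot: [[-0.998, -0.07, -0.003], [-0.07, 0.998, -0.002], [0.003, -0.002, -1.0]]
wrist_force: [-0.7, -0.0, -0.1]
grip_width: 0.0169
finger_force: 24.5
```

```bash
python3 - <<'E'
from h import *
held("w12.png");plan(.627,.330,.0177,94)
E
```

```text
held tool rect [31.9  0.3] [78.1 16.7] 0.1 x [-5.2 71. ] y [-7.8  8.5] z [-25.2  -8.5   3.4] slope [-1.561e+00  3.000e-03 -5.114e+00]
felt px [  83    0   71   53 2741] [521. 222.] [29. 40.] 4.0 z 0.0105
felt px [ 218    0  130   79 9311] [522. 322.] [44. 78.] 4.1 z 0.0104
felt px [  88  110   98  179 4964] [634. 230.] [128.  56.] 3.5 z 0.0106
felt px [ 257  180   53   50 2505] [627. 329.] [35. 36.] 4.5 z 0.0105
t 24.68 pos [0.6272 0.3287 0.1155] psi 93.99 width 0.0162 turn [-0.09 -0.15 -0.01] shift after turn mm [ 0.1  1.3 97.8] q6 -1.19
```

>>> arm_command(
  rows=[
    [[0, 0.001, 0.03, 0, 0, 0, 1], [0, 0, 0.03, 0, 0, 0, 1], [0, 0, 0.02, 0, 0, 0, 1], [0, 0, 0.01, 0, 0, 0, 1], [0, 0, 0.004, 0, 0, 0, 1], [0, 0, 0.001, 0, 0, 0, 1], [0, 0, 0, 0, 0, 0, 1]],
  ],
)

```text
time_s: 25.55
eef_pos: [0.6287, 0.3314, 0.0232]
eef_rot: [[-0.998, -0.07, 0.002], [-0.07, 0.998, 0.001], [-0.002, 0.001, -1.0]]
wrist_force: [0.3, 0.3, 0.2]
grip_width: 0.0165
finger_force: 24.5
```

>>> arm_command(
  rows=[
    [[0, 0, 0.0015, 0, 0, 0, 1], [0, 0, 0, 0, 0, 0, 1], [0, 0, 0, 0, 0, 0, 1]],
  ],
)

```text
time_s: 25.92
eef_pos: [0.628, 0.3311, 0.0207]
eef_rot: [[-0.998, -0.07, 0.0], [-0.07, 0.998, 0.0], [-0.0, 0.0, -1.0]]
wrist_force: [0.2, 0.0, -0.6]
grip_width: 0.0167
finger_force: 24.5
```

>>> arm_command(
  rows=[
    [[0, 0, 0.002, 0, 0, 0, 1], [0, 0, 0, 0, 0, 0, 1], [0, 0, 0, 0, 0, 0, 1]],
  ],
)

```text
time_s: 26.3
eef_pos: [0.6279, 0.331, 0.0185]
eef_rot: [[-0.998, -0.07, -0.0], [-0.07, 0.998, -0.0], [0.0, -0.0, -1.0]]
wrist_force: [-0.1, 0.1, -0.6]
grip_width: 0.0162
finger_force: 24.5
```

>>> arm_command(
  rows=[
    [[0, 0, 0.001, 0, 0, 0, 1], [0, 0, 0, 0, 0, 0, 1], [0, 0, 0, 0, 0, 0, 1]],
  ],
)

```text
time_s: 26.68
eef_pos: [0.6281, 0.3311, 0.0177]
eef_rot: [[-0.998, -0.07, 0.0], [-0.07, 0.998, 0.0], [-0.0, 0.0, -1.0]]
wrist_force: [0.8, -0.4, 0.8]
grip_width: 0.0167
finger_force: 24.6
```

>>> arm_command(
  rows=[
    [[0, 0, 0, 0, 0, 0, 0.6], [0, 0, 0, 0, 0, 0, -1], [0, 0, 0, 0, 0, 0, -1], [0, 0, -0.02, 0, 0, 0, -1], [0, 0, -0.05, 0, 0, 0, -1], [0, 0, -0.05, 0, 0, 0, -1], [0, 0, -0.04, 0, 0, 0, -1], [0, -0.05, 0, 0, 0, 10, -1], [0, -0.05, 0, 0, 0, 10, -1], [0, -0.05, 0, 0, 0, 10, -1]],
  ],
)

```text
time_s: 27.92
eef_pos: [0.6131, 0.182, 0.1797]
eef_rot: [[-0.896, 0.443, 0.003], [0.443, 0.896, 0.0], [-0.002, 0.002, -1.0]]
wrist_force: [0.4, 0.0, -0.1]
grip_width: 0.0853
finger_force: 0.0
```

```bash
python3 - <<'E'
from h import *
yellow("w13.png");plan(.47,-.36,.18,64)
E
```

```text
px [240   0  45  66 845] rect [501.3 221.4] [54.3 10.8] 7.4 mean [501.2 220.9] zmax 0.023
px [437 112  32  27 512] rect [632.4 326.7] [24.4 18.3] 19.9 mean [629.9 324.9] zmax 0.029
px [ 300  123   84  125 5185] rect [637.9 229. ] [ 42.1 114.5] 87.3 mean [634.  226.3] zmax 0.025
t 27.98 pos [0.6107 0.1763 0.1791] psi 63.26 width 0.0853 turn [-0.25  0.07 -0.74] shift after turn mm [-108.6 -543.7   -0.9] q6 -0.86
```

>>> arm_command(
  rows=[
    [[-0.01, -0.05, 0, 0, 0, 0, -1], [-0.01, -0.05, 0, 0, 0, 0, -1], [-0.01, -0.05, 0, 0, 0, 0, -1], [-0.01, -0.05, 0, 0, 0, 0, -1], [-0.01, -0.05, 0, 0, 0, 0, -1], [-0.01, -0.05, 0, 0, 0, 0, -1], [-0.01, -0.05, 0, 0, 0, 0, -1], [-0.01, -0.05, 0, 0, 0, 0, -1], [-0.01, -0.05, 0, 0, 0, 0, -1], [-0.01, -0.05, 0, 0, 0, 0, -1], [-0.006, -0.036, 0, 0, 0, 0, -1], [0, 0, 0, 0, 0, 0, -1]],
  ],
)

```text
time_s: 29.48
eef_pos: [0.4725, -0.3475, 0.1792]
eef_rot: [[-0.898, 0.441, 0.002], [0.441, 0.898, -0.002], [-0.002, -0.001, -1.0]]
wrist_force: [0.1, -0.7, 1.5]
grip_width: 0.0854
finger_force: 0.0
```

>>> arm_command(
  rows=[
    [[0, 0, 0, 0, 0, 0, -1], [0, 0, 0, 0, 0, 0, -1]],
  ],
)

```text
time_s: 29.72
eef_pos: [0.4733, -0.3438, 0.178]
eef_rot: [[-0.899, 0.437, 0.0], [0.437, 0.899, 0.0], [-0.0, 0.0, -1.0]]
wrist_force: [-0.6, 0.2, -0.3]
grip_width: 0.0854
finger_force: 0.0
```

```bash
python3 - <<'E'
from h import *
s,c,P=yellow("w14.png");plan()
for o in manip.outline_of("wrist","chinrest_box")[:1]:
    m=o["region"]&(c["depth"]>0);q=P[m]*1000;q=q[q[:,2]>4]
    r=cv2.minAreaRect(q[:,:2].astype(np.float32));print(o["score"],np.round(r[0],1),np.round(r[1],1),r[2])
    v=q[:,:2]-q[:,:2].mean(0);w,V=np.linalg.eigh(v.T@v);a=V[:,1];a*=np.sign(a[0]);b=np.array([-a[1],a[0]]);print("pca",np.degrees(np.arctan2(a[1],a[0])),q[:,:2].mean(0))
    for ang in (-24,-28):
        t=np.radians(ang);a=np.array([np.cos(t),np.sin(t)]);b=np.array([-a[1],a[0]]);X=q[:,:2]@a;Y=q[:,:2]@b;cx=(X.min()+X.max())/2
        print(ang,"len",np.ptp(X),"ctr",a*cx+b*(Y.min()+Y.max())/2)
        for e in range(-45,46,15):
            k=abs(X-cx-e)<3;print(e,Y[k].min().round(1),Y[k].max().round(1),np.round(a*(cx+e)+b*(Y[k].min()+Y[k].max())/2,1))
E
```

```text
px [ 193   89   73  123 6642] rect [ 429.6 -370. ] [55.2 98.8] 67.1 mean [ 427.7 -368.1] zmax 0.024
t 29.77 pos [ 0.4734 -0.3438  0.1779] psi 64.11 width 0.0854 turn [ 0.01  0.02 -0.  ] shift after turn mm [0. 0. 0.] q6 -1.79
0.77 [ 430.3 -368.9] [58.3 99.5] 66.8031005859375
pca -23.41502822768391 [ 428.59864611 -368.11147755]
-24 len 99.354196557558 ctr [ 430.37237729 -368.6265445 ]
-45 -183.1 -140.8 [ 389.2 -350.5]
-30 -190.1 -133.6 [ 402.9 -356.5]
-15 -190.2 -133.5 [ 416.6 -362.6]
0 -190.1 -134.8 [ 430.1 -369.3]
15 -190.9 -133.0 [ 444. -375.]
30 -189.0 -133.5 [ 458.  -380.4]
45 -180.9 -140.8 [ 471.8 -386.1]
-28 len 98.95286263187302 ctr [ 430.36959722 -368.33322118]
-45 -145.3 -104.7 [ 389.8 -348.8]
-30 -152.9 -97.1 [ 403.  -355.9]
-15 -153.4 -96.5 [ 416.3 -362.9]
0 -151.9 -96.4 [ 429.9 -369.2]
15 -151.5 -93.0 [ 444.  -374.6]
30 -149.2 -93.3 [ 457.8 -380.7]
45 -142.3 -100.6 [ 470.9 -387.9]
```

View pics/w14.png

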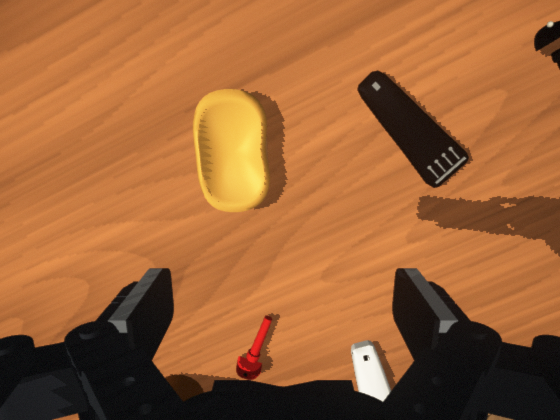

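Chinrest at (232,150), its long axis nearly along the tool x; ebony tailpiece (413,128) is well clear of the fingers. Gripping across the waist.

>>> arm_command(
  rows=[
    [[0, 0, 0, 0, 0, -2.4, -1], [0.0297, -0.0404, 0, 0, 0, 0, -1], [0, 0, 0.05, 0, 0, 0, -1], [0, 0, 0.05, 0, 0, 0, -1], [0, 0, 0.04, 0, 0, 0, -1], [0, 0, 0.02, 0, 0, 0, -1], [0, 0, 0.013, 0, 0, 0, -1], [0, 0, 0, 0, 0, 0, -1], [0, 0, 0, 0, 0, 0, 1], [0, 0, 0, 0, 0, 0, 1], [0, 0, 0, 0, 0, 0, 1], [0, 0, 0, 0, 0, 0, 1]],
  ],
  newtons=45,
)

```text
time_s: 31.32
eef_pos: [0.4307, -0.3713, 0.0065]
eef_rot: [[-0.916, 0.4, 0.003], [0.4, 0.916, -0.002], [-0.003, -0.001, -1.0]]
wrist_force: [-0.7, -0.8, 6.2]
grip_width: 0.0553
finger_force: 47.7
```

>>> arm_command(
  rows=[
    [[0, 0, 0, 0, 0, 0, 1], [0, 0, -0.02, 0, 0, 0, 1], [0, 0, -0.045, 0, 0, 0, 1], [0, 0, -0.055, 0, 0, 0, 1], [0, 0, 0, 0, 0, 0, 1], [0, 0, 0, 0, 0, 0, 1]],
  ],
)

```text
time_s: 32.08
eef_pos: [0.4294, -0.3699, 0.1254]
eef_rot: [[-0.916, 0.4, 0.001], [0.4, 0.916, -0.001], [-0.001, -0.0, -1.0]]
wrist_force: [0.4, -0.2, -1.7]
grip_width: 0.0551
finger_force: 47.7
```

```bash
python3 - <<'E'
from h import *
held("w15.png");plan(.486,.320,None,94)
E
```

```text
held tool rect [13.1  0.6] [116.3  59.2] 0.3 x [-40.7  50.7] y [-26.3  28. ] z [-17.4 -11.3  -4.8] slope [ -0.055   0.072 -11.277]
t 32.12 pos [ 0.4287 -0.3693  0.124 ] psi 66.41 width 0.0554 turn [  0.05  -0.08 -27.59] shift after turn mm [-105.2  683.6    0. ] q6 -1.91
```

View pics/w15.png

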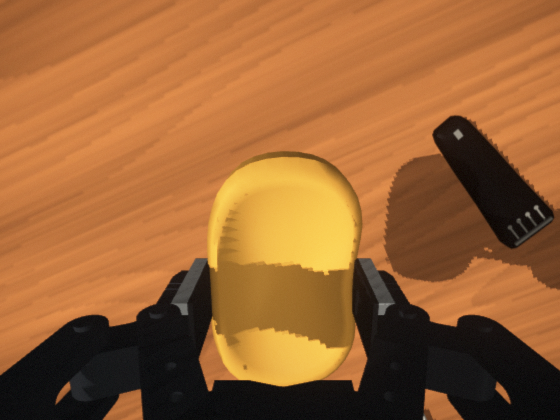

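Chinrest held level, centred between the pads (285,265). Carrying it to its pocket.

>>> arm_command(
  rows=[
    [[0, 0, 0, 0, 0, -9.2, 1], [0, 0, 0, 0, 0, -9.2, 1], [0, 0, 0, 0, 0, -9.2, 1], [-0.008, 0.05, 0, 0, 0, 0, 1], [-0.008, 0.05, 0, 0, 0, 0, 1], [-0.008, 0.05, 0, 0, 0, 0, 1], [-0.008, 0.05, 0, 0, 0, 0, 1], [-0.008, 0.05, 0, 0, 0, 0, 1], [-0.008, 0.05, 0, 0, 0, 0, 1], [-0.008, 0.05, 0, 0, 0, 0, 1], [-0.008, 0.05, 0, 0, 0, 0, 1], [-0.008, 0.05, 0, 0, 0, 0, 1]],
  ],
)

```text
time_s: 33.62
eef_pos: [0.468, 0.0853, 0.1227]
eef_rot: [[-0.998, -0.07, -0.004], [-0.07, 0.998, -0.001], [0.004, -0.0, -1.0]]
wrist_force: [1.4, 0.1, -0.5]
grip_width: 0.0555
finger_force: 47.7
```

>>> arm_command(
  rows=[
    [[-0.008, 0.05, 0, 0, 0, 0, 1], [-0.008, 0.05, 0, 0, 0, 0, 1], [-0.008, 0.05, 0, 0, 0, 0, 1], [-0.007, 0.05, 0, 0, 0, 0, 1], [-0.002, 0.034, 0, 0, 0, 0, 1], [0, 0, 0, 0, 0, 0, 1], [0, 0, 0, 0, 0, 0, 1]],
  ],
)

```text
time_s: 34.5
eef_pos: [0.485, 0.3186, 0.1227]
eef_rot: [[-0.998, -0.071, -0.003], [-0.071, 0.998, -0.002], [0.003, -0.002, -1.0]]
wrist_force: [-0.3, 0.1, -1.0]
grip_width: 0.0553
finger_force: 47.8
```

```bash
python3 - <<'E'
from h import *
held("w16.png");plan(.486,.320,.0165,94)
E
```

```text
held tool rect [13.   0.7] [ 59.2 116. ] 89.9 x [-40.9  50.7] y [-26.3  27.9] z [-17.4 -11.2  -4.8] slope [ -0.067   0.072 -11.217]
felt px [ 228  120  113   52 3535] [445. 317.] [34. 76.] 5.7 z 0.0105
felt px [ 111  143   65  118 4249] [494. 220.] [87. 40.] 4.4 z 0.0106
felt px [118 303  36  22 439] [582. 211.] [19. 28.] 5.6 z 0.0108
t 34.55 pos [0.4854 0.3183 0.1231] psi 93.99 width 0.0554 turn [-0.1  -0.15 -0.01] shift after turn mm [ -0.8   1.7 106.6] q6 -1.1
```

>>> arm_command(
  rows=[
    [[-0.001, 0.001, 0.03, 0, 0, 0, 1], [0, 0, 0.03, 0, 0, 0, 1], [0, 0, 0.025, 0, 0, 0, 1], [0, 0, 0.011, 0, 0, 0, 1], [0, 0, 0.004, 0, 0, 0, 1], [0, 0, 0.002, 0, 0, 0, 1], [0, 0, 0, 0, 0, 0, 1], [0, 0, 0, 0, 0, 0, 1]],
  ],
)

```text
time_s: 35.55
eef_pos: [0.4879, 0.3211, 0.0234]
eef_rot: [[-0.998, -0.07, 0.001], [-0.07, 0.998, 0.001], [-0.001, 0.001, -1.0]]
wrist_force: [-0.6, 1.3, -0.5]
grip_width: 0.055
finger_force: 47.8
```

>>> arm_command(
  rows=[
    [[0, 0, 0.0015, 0, 0, 0, 1], [0, 0, 0, 0, 0, 0, 1], [0, 0, 0, 0, 0, 0, 1]],
  ],
)

```text
time_s: 35.92
eef_pos: [0.4873, 0.3207, 0.0211]
eef_rot: [[-0.998, -0.07, -0.0], [-0.07, 0.998, -0.0], [0.0, -0.0, -1.0]]
wrist_force: [-0.3, -0.2, -1.5]
grip_width: 0.0555
finger_force: 47.8
```

>>> arm_command(
  rows=[
    [[0, 0, 0.003, 0, 0, 0, 1], [0, 0, 0, 0, 0, 0, 1], [0, 0, 0, 0, 0, 0, 1]],
  ],
)

```text
time_s: 36.3
eef_pos: [0.4873, 0.3206, 0.0179]
eef_rot: [[-0.998, -0.07, -0.0], [-0.07, 0.998, -0.0], [0.0, -0.0, -1.0]]
wrist_force: [-0.7, 0.2, -0.7]
grip_width: 0.0554
finger_force: 47.8
```

>>> arm_command(
  rows=[
    [[0, 0, 0.001, 0, 0, 0, 1], [0, 0, 0.0005, 0, 0, 0, 1], [0, 0, 0, 0, 0, 0, 1]],
  ],
)

```text
time_s: 36.67
eef_pos: [0.4873, 0.3207, 0.0167]
eef_rot: [[-0.998, -0.07, -0.0], [-0.07, 0.998, -0.0], [0.0, 0.0, -1.0]]
wrist_force: [-0.4, -1.3, 0.4]
grip_width: 0.0558
finger_force: 47.9
```

>>> arm_command(
  rows=[
    [[0, 0, 0, 0, 0, 0, 0], [0, 0, 0, 0, 0, 0, -1], [0, 0, 0, 0, 0, 0, -1], [0, 0, -0.01, 0, 0, 0, -1], [0, 0, -0.04, 0, 0, 0, -1], [0, 0, -0.06, 0, 0, 0, -1], [-0.05, -0.02, -0.05, 0, 0, 0, -1], [-0.05, -0.02, -0.02, 0, 0, 0, -1], [-0.04, -0.02, 0, 0, 0, 0, -1], [0, 0, 0, 0, 0, 0, -1], [0, 0, 0, 0, 0, 0, -1], [0, 0, 0, 0, 0, 0, -1]],
  ],
)

```text
time_s: 38.17
eef_pos: [0.6222, 0.2736, 0.1888]
eef_rot: [[-0.997, -0.071, -0.001], [-0.071, 0.997, -0.0], [0.001, -0.0, -1.0]]
wrist_force: [0.3, -0.4, -0.0]
grip_width: 0.0855
finger_force: 0.0
```

```bash
python3 - <<'E'
from h import *
s,c,P=yellow("w17.png");plan()
i=c["pixels"].astype(int)
for n in ["nest_tailpiece","nest_chinrest","nest_peg","nest_button","tailpiece_box","chinrest_box","peg_box","button_box"]:
    for o in manip.outline_of("wrist",n)[:2]:
        m=o["region"]&(c["depth"]>0);q=P[m]*1000
        if len(q)<20: continue
        r=cv2.minAreaRect(q[:,:2].astype(np.float32));print(n,round(o["score"],2),np.round(r[0],1),np.round(r[1],1),round(r[2],1))
c=manip.read_camera("top");T=cloud(c);
for n in ["tailpiece_ebony","peg_ebony"]:
    for o in manip.outline_of("top",n)[:1]:
        q=T[o["region"]&(c["depth"]>0)];print(n,np.round(np.median(q,0),3))
E
```

```text
px [221   0  14  65 496] rect [506.7 223.4] [45.1  8.3] 5.4 mean [504.5 224.1] zmax 0.024
px [ 322    0   73   82 4624] rect [506.  321.9] [57.9 53.7] 8.7 mean [504.7 324.1] zmax 0.034
px [ 215  132   41  124 3817] rect [636.7 233.1] [110.9  36.5] 2.2 mean [635.6 232. ] zmax 0.026
px [339 187  22  20 352] rect [629.5 333.1] [23.7 17.6] 48.8 mean [626.4 329.9] zmax 0.042
t 38.23 pos [0.6222 0.2737 0.1889] psi 94.08 width 0.0855 turn [-0.   -0.05 -0.  ] shift after turn mm [0. 0. 0.] q6 -1.26
nest_tailpiece 0.97 [634.3 229.7] [141.2  99. ] 4.4
nest_tailpiece 0.41 [626.7 329.2] [142.8 100.5] 4.1
nest_chinrest 0.62 [515.2 321.2] [81.2 99.1] 4.0
nest_chinrest 0.61 [626.5 329.4] [140.9 100.1] 3.8
nest_peg 0.87 [522.8 221.5] [81.8 99.2] 3.7
nest_button 0.91 [626.7 329.5] [142.8  99.8] 4.2
tailpiece_box 0.84 [636.8 229.9] [109.3  39.4] 8.4
tailpiece_box 0.68 [537.9  46. ] [34.4 78.2] 42.0
chinrest_box 0.6 [506.5 322.6] [59.8 58.7] 5.1
button_box 0.87 [627.  330.8] [17.7 17. ] 76.7
tailpiece_ebony [ 0.479 -0.226  0.012]
peg_ebony [ 0.472 -0.102  0.003]
```

View pics/w17.png

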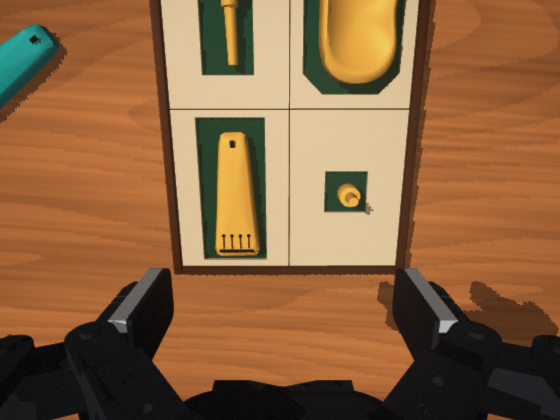

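All four parts lie flat in their pockets: button (347,193), tailpiece (236,195), and peg and chinrest at the top edge. The ebony pieces haven't moved. Handing in.

```bash
python3 -c "
from rig import manip
print(manip.finish_job())"
```

```text
the job is handed in; nothing more can be done
None
```

I placed all four boxwood parts in their felt pockets and handed the job in at about 38 s. The last pictures showed them seated, with the ebony pieces where they were; the hand-in returned no verdict.

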